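Register an angle bracket in the alignment fixture and hold it for screwing down

TASK

Push the loose red angle bracket into the alignment fixture on the optical table: back of its upright flat along the blue fence, its end up against the brass stop block, foot flat on the table. Then put the fingertips into the bracket's inside corner and, with one diagonal push of roughly 8 N down and 15 N towards the fence, press it against table and fence together; finish while still holding that push, so that a colleague can put the screws in. Leave the steel post, the yellow screwdriver and the camera where they are, and neither tip the bracket nor force it.

Things in the scene. Friction and masses are not known exactly. Their poses are not given: they have to be found in the camera images.
- bracket: loose red L-profile angle bracket with bright top edge, 0.27 kg, standing on its foot: 90 mm long (x), 70 deep (y), 45 high. Foot: 12 mm plate over all 90 x 70. Upright: 10 mm wall along the -y edge (y -25 to -35 mm). Its back (-y face) goes to the fence, its +x end to the stop. Origin: centre of underside. Starts 40 mm or more clear of the fence, turned up to 20 deg from it
- bracket_corner (a point): middle of the bracket's inside corner line: in its frame at x 0, y -25 mm, z 12 mm (top of the foot where it meets the upright); axes as the bracket
- fence: fixed blue rail 240 mm long (its x), 25 mm thick (its y), 40 mm high; origin at the centre of its underside. Working face: the +y face, 12.5 mm from the origin. When seated, the bracket's axes are parallel to the fence's and bracket_corner is at y = +22.5 mm in the fence's frame
- stop: fixed brass block 30 mm (its x) x 50 mm (its y) x 30 mm high, standing against the fence's working face towards its +x end; axes as the fence; origin at the centre of its underside. Working face: the -x face, 15 mm from the origin. When seated, bracket_corner is at x = -60 mm in the stop's frame
- table: the fixed, rigid aluminium optical table with small flush dark holes, top at z = 0; its origin is only a reference point on the top
- post: bystander: loose polished steel post, 25 mm diameter, foot 38 mm diameter, 75 mm high, standing behind the fence (its -y side); origin at the centre of its underside
- driver: bystander: loose screwdriver with yellow handle lying on the table at the left (+y) of the work
- camera: bystander: loose black box camera 55 x 60 x 60 mm with a short lens, beyond the stop; origin at the centre of its underside
Mind the look-alikes: they are no part of the job. Of the things like the fence, leave any that is green, purple or white; of the rest the larger one is meant.

How it is judged:
By the outcome, as a careful person would: the job done as asked, in the order asked, and still so for the second after the job is handed in, while the arm keeps its last pose, push and grip.
It also fails if it takes over 67 s, if anything falls off the work surface, if the arm or the gripper's body presses on something with over 40 N, if the wrist force passes 120 N, or if a joint passes its speed limit or range.

ROBOT

A 7-joint arm with a two-finger parallel gripper is mounted at the origin on the work surface. World frame = base frame: x ahead of the robot, y to its left, z up, the work surface at z = 0. Lengths are in m, angles in rad, forces in N, time in s.
With the tool pointing down it reaches from about 0.4 to 0.925 m from the base axis. Payload 4.1 kg.
Tool frame: the origin (TCP) lies between the finger pads; the fingertips stand 14 mm ahead of it and the grasp point (between the pads) lies 5 mm behind it; z points along the fingers, y is the direction in which the jaws open and shut (so a half turn about z gives the same grasp; the last joint's range is limited). The gripper opens to 85 mm and grips with 20 to 120 N. Pads are 22 mm wide; open, the fingers measure 114 mm over their backs; the gripper's body (76 mm by 85 mm) begins 54 mm behind the grasp point. The pads swing forward as they close: fully open they stand 13 mm farther back than shut.
Start: joints at [1.236, 0.398, 0.045, 1.537, -0.019, 1.207, -0.051], TCP at [0.152, -0.632, 0.245] pointing down, gripper open.
Joint ranges: [-2.82, 2.82], [-0.49, 2.23], [-1.37, 1.46], [0, 2.46], [-1.36, 4.5], [0.23, 2], [-2.94, 2.94]. Speed limits (rad/s): [2.57, 2.57, 3.14, 3.14, 3.14, 3.14, 3.14].

INTERFACE

Orientations are given as [roll, pitch, yaw] about the fixed x, y, z axes, in that order (R = Rz(yaw) Ry(pitch) Rx(roll)).
In Python, from plant import arm, get_image, camera_model gives the robot as it stands.
- The arm moves only by the shell command python3 -m pendant 'ROWS' [FORCE]. ROWS is JSON, one flat list of numbers, 5 for each row, row after row: the gripper command: -1 is fully open, 1 is shut, values between are in proportion, then the shift along the tool's x, y, z in cm, then the turn about the tool's z in degrees. In form: [jaw, tx, ty, tz, twist, jaw, tx, ty, tz, twist, ...]. A call has 1 to 12 rows; each row shifts and turns the pose as measured when the row begins, along the tool's axes as they then stand; what a row does not reach is not made up. A row lasts 1/8 s, in which the tool goes at most 62.5 mm and 10.7 degrees, less where a joint would pass 70% of its speed; a pose out of reach is approached as far as the arm can. A call is refused whole if a number of a shift passes 6.25 or a number of a turn 10.7, either way. A call with a gripper value outside its range is refused whole. The fingers move at their own pace and stop on an object; FORCE is the grip in N (left out, the last holds). Time passes only in rows, so rows that do not move let the fingers close. It gives the time, the measured TCP pose, the force and the opening at its end, in the units of the state.
- arm.get_obs(): the state, without advancing time (a new reading comes with each control period).
- get_image(name): name is "scene" or "top" or "wrist"; returns the picture (400x640x3 uint8, red, green, blue); there is no depth.
- camera_model(name): a dict with "fx", "fy", "cx", "cy" (pixels), "extrinsics" (4x4, takes a point from world to camera coordinates). Camera axes: x right, y down, z forward; pixel columns grow to the right and rows downward; lengths in m; the calibration is good to about 2 mm. A picture is of the moment at which its call begins: read the wrist's pose just before it. camera_model takes no time and is no camera call; for the wrist camera it gives the pose at the moment of the call.
- arm.hand_in(): hands the job in, once; it reports no verdict.
The state is a dict: "t": time; "qpos": joint angles; "dq": joint speeds; "joint_efforts": joint torques, N m; "ee_pos": TCP position; "tcp_rot": TCP orientation; "contact_force": force on the tool from outside, world axes, zero at the start; "torque": the same for the moment, N m; "width": opening from 0.0 (shut) to 1.0 (fully open).
Only numpy, scipy, OpenCV 4.12 (cv2) and the standard library are available. Lean on these libraries where they do the work, as an engineer would, in place of code of your own. Each camera call takes 0.05 s, during which the arm holds its last target.

## Working session

There is one attempt and no reset: what is moved stays moved. The work goes in short steps, Python scripts to look and compute and a shell command to move; the robot and the scene stay as the last step left them, time stands still between calls to the robot, and variables do not carry over. Pictures are saved under pics/ and viewed, and the job is handed in when it is done.

```bash
mkdir -p pics; ls; python3 - <<'E'
from plant import arm,get_image,camera_model
import cv2,numpy as np
o=arm.get_obs()
print({k:np.round(v,3) for k,v in o.items()})
for n in ("scene","top","wrist"):
    m=camera_model(n); print(n,m['fx'],m['cx'],m['cy'],np.round(m['extrinsics'],3).tolist())
    cv2.imwrite(f'pics/{n}0.png',get_image(n)[:,:,::-1])
E
```

```text
pics
{'t': np.float64(0.0), 'qpos': array([ 1.236,  0.399,  0.045,  1.538, -0.019,  1.207, -0.051]), 'dq': array([ 0.001, -0.001,  0.   , -0.   , -0.002, -0.002,  0.   ]), 'joint_efforts': array([ 0.0000e+00, -4.7512e+01,  1.3650e+00, -2.5422e+01,  1.2000e-02,
        9.0000e-03,  0.0000e+00]), 'ee_pos': array([ 0.152, -0.631,  0.244]), 'tcp_rot': array([-3.14 ,  0.   ,  0.236]), 'contact_force': array([-0.741,  0.32 , -0.109]), 'torque': array([ 0.051,  0.036, -0.019]), 'width': np.float64(0.998)}
scene 462.4809455933906 320.59808522469825 201.98909289494156 [[0.173, 0.985, -0.006, -0.105], [0.82, -0.148, -0.553, -0.386], [-0.546, 0.09, -0.833, 1.513], [0.0, 0.0, 0.0, 1.0]]
top 519.997404301276 322.09217829394174 203.36287277588073 [[0.025, -1.0, 0.004, 0.008], [-0.976, -0.025, -0.215, 0.512], [0.215, 0.002, -0.977, 1.473], [0.0, 0.0, 0.0, 1.0]]
wrist 295.9851141458429 319.7297185250923 200.6934578198594 [[0.233, -0.972, -0.001, -0.649], [-0.937, -0.225, 0.268, -0.035], [-0.26, -0.062, -0.964, 0.379], [0.0, 0.0, 0.0, 1.0]]
```

View pics/scene0.png

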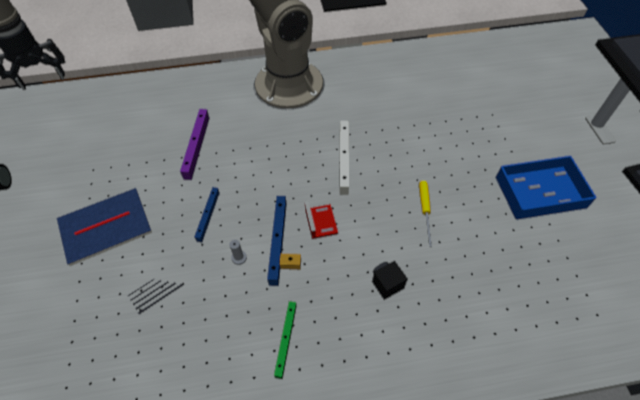

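View pics/top0.png

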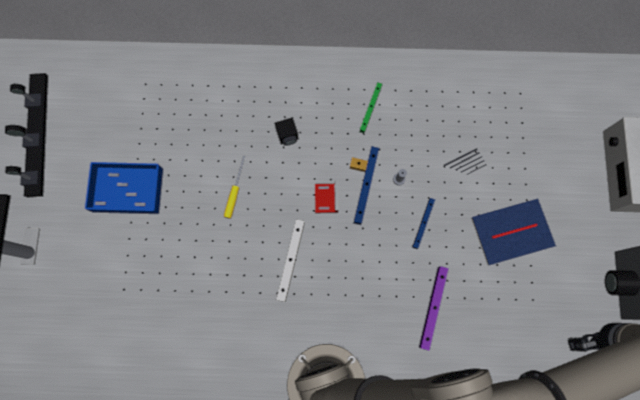

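View pics/wrist0.png

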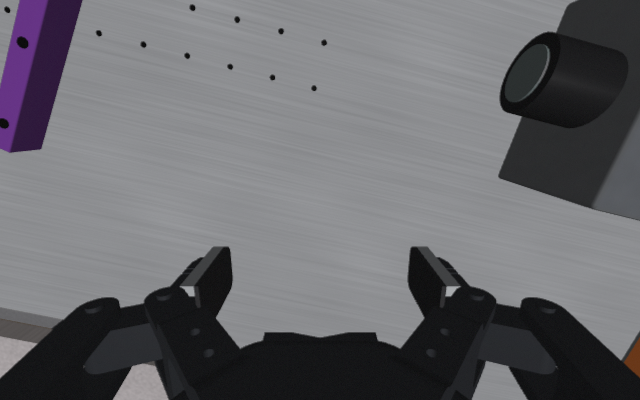

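```bash
cat > h.py <<'E'
from plant import arm,get_image,camera_model
import cv2,numpy as np
def ray(n,uv,z,m=None):
    m=m or camera_model(n);E=m['extrinsics'];R=E[:3,:3];t=E[:3,3]
    uv=np.atleast_2d(np.asarray(uv,float))
    d=np.c_[(uv[:,0]-m['cx'])/m['fx'],(uv[:,1]-m['cy'])/m['fy'],np.ones(len(uv))]@R
    c=-R.T@t
    return c+d*((z-c[2])/d[:,2])[:,None]
def proj(n,P,m=None):
    m=m or camera_model(n);E=m['extrinsics'];p=np.atleast_2d(P)@E[:3,:3].T+E[:3,3]
    return np.c_[m['fx']*p[:,0]/p[:,2]+m['cx'],m['fy']*p[:,1]/p[:,2]+m['cy']]
E
python3 - <<'E'
from h import *
for n,(x0,y0,w,h) in (('top',(290,130,110,110)),('scene',(250,180,110,110))):
    im=cv2.imread(f'pics/{n}0.png')
    cv2.imwrite(f'pics/{n}0c.png',cv2.resize(im[y0:y0+h,x0:x0+w],None,fx=5.4,fy=5.4,interpolation=cv2.INTER_NEAREST))
E
```

```text
(no output)
```

View pics/top0c.png

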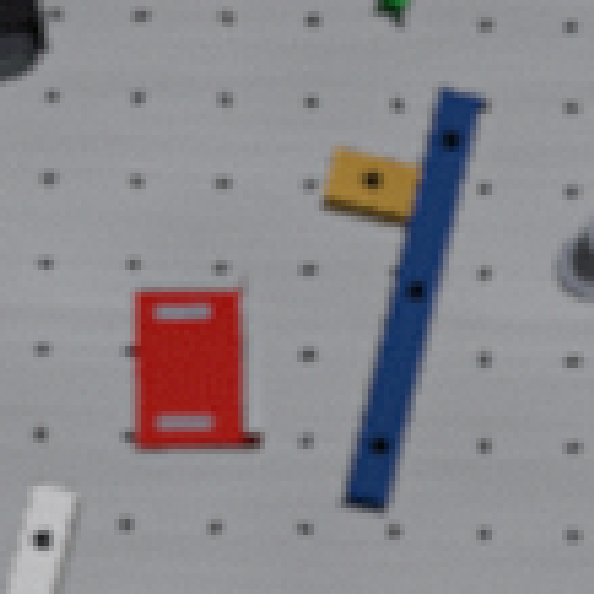

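View pics/scene0c.png

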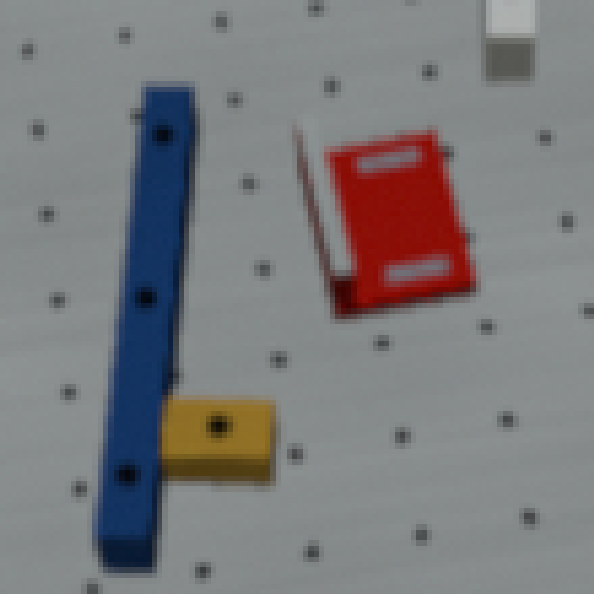

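```bash
python3 - <<'E'
from h import *
def quad(mask):
    c=max(cv2.findContours(mask.astype(np.uint8),cv2.RETR_EXTERNAL,cv2.CHAIN_APPROX_NONE)[0],key=cv2.contourArea)
    r=cv2.minAreaRect(c); return cv2.boxPoints(r),c
roi={'top':(290,130,110,110),'scene':(250,180,110,110)}
for n in roi:
    x,y,w,h=roi[n]; im=cv2.imread(f'pics/{n}0.png')
    hsv=cv2.cvtColor(im,cv2.COLOR_BGR2HSV).astype(int);R=np.zeros(im.shape[:2],bool);R[y:y+h,x:x+w]=1
    H,S,V=hsv[...,0],hsv[...,1],hsv[...,2]
    for nm,mk,z in (('fence',(abs(H-110)<15)&(S>120)&(V>95),.04),('stop',(abs(H-20)<10)&(S>100)&(V>150),.03),('foot',((H<8)|(H>172))&(S>120)&(V>150),.012)):
        b,c=quad(mk&R); P=ray(n,b,z)
        print(n,nm,np.round(b,1).tolist());print(np.round(P[:,:2],4).tolist(), 'ctr',np.round(P.mean(0)[:2],4),'edges',[ (round(float(np.linalg.norm(d)),4),round(float(np.degrees(np.arctan2(d[1],d[0]))),1)) for d in (P[1]-P[0],P[2]-P[1])])
    m=(abs(H-110)<15)&(S>120)&R; print('V blue',np.percentile(V[m],[5,25,50,75,95]))
E
```

```text
top fence [[356.5, 210.5], [371.20001220703125, 146.60000610351562], [378.0, 148.10000610351562], [363.20001220703125, 212.10000610351562]]
[[0.4964, -0.0813], [0.6962, -0.124], [0.6918, -0.1445], [0.4922, -0.1013]] ctr [ 0.5941 -0.1128] edges [(0.2043, -12.1), (0.0209, -102.2)]
top stop [[350.0, 165.0], [352.0, 157.0], [366.3999938964844, 160.60000610351562], [364.3999938964844, 168.60000610351562]]
[[0.6392, -0.0607], [0.6647, -0.0664], [0.6545, -0.1103], [0.629, -0.1044]] ctr [ 0.6468 -0.0854] edges [(0.0262, -12.7), (0.0451, -103.2)]
top foot [[315.0, 184.0], [333.0, 184.0], [333.0, 211.0], [315.0, 211.0]]
[[0.5814, 0.0443], [0.5828, -0.0106], [0.4988, -0.0123], [0.4974, 0.042]] ctr [0.5401 0.0158] edges [(0.0549, -88.5), (0.0841, -178.8)]
V blue [ 65.  99. 102. 104. 108.]
scene fence [[267.3999938964844, 277.8999938964844], [274.8999938964844, 212.1999969482422], [283.79998779296875, 213.1999969482422], [276.29998779296875, 278.8999938964844]]
[[0.691, -0.1414], [0.5117, -0.1023], [0.5188, -0.0802], [0.6972, -0.1211]] ctr [ 0.6047 -0.1113] edges [(0.1835, 167.7), (0.0232, 72.2)]Traceback (most recent call last):
  File "<stdin>", line 11, in <module>
  File "<stdin>", line 3, in quad
ValueError: max() iterable argument is empty
```

```bash
cat >> h.py <<'E'
def pose():
    o=arm.get_obs(); return np.array(o['ee_pos']),np.array(o['tcp_rot']),o
def plan(tgt,yaw,n):
    p,r,o=pose(); y=r[2]; dy=(yaw-y+np.pi)%(2*np.pi)-np.pi
    for i in range(n):
        q=(np.array(tgt)-p)/n; c,s=np.cos(y),np.sin(y)
        print(np.round([100*(c*q[0]+s*q[1]),100*(s*q[0]-c*q[1]),-100*q[2],-np.degrees(dy)/n],2).tolist()); y+=dy/n
def st():
    o=arm.get_obs(); print('t %.2f'%o['t'],'p',np.round(o['ee_pos'],4),'rpy',np.round(np.degrees(o['tcp_rot']),2),'F',np.round(o['contact_force'],2),'T',np.round(o['torque'],2),'w %.3f'%o['width'])
E
python3 - <<'E'
from h import *
p,r,o=pose();m=camera_model('wrist');E=m['extrinsics'];R=E[:3,:3];c=-R.T@E[:3,3]
c0,s0=np.cos(r[2]),np.sin(r[2]);T=np.array([[c0,s0,0],[s0,-c0,0],[0,0,-1]])
print('cam in tool',T@(c-p),'fwd',T@R[2]); 
plan([0.56,-0.03,0.28],np.radians(78),12)
E
```

```text
cam in tool [ 0.0675182  -0.00020747 -0.12964241] fwd [-2.67557074e-01 -7.22350066e-04  9.63541743e-01]
[4.48, -4.08, -0.3, -5.37]
[4.84, -3.64, -0.3, -5.37]
[5.16, -3.17, -0.3, -5.37]
[5.44, -2.67, -0.3, -5.37]
[5.66, -2.15, -0.3, -5.37]
[5.84, -1.61, -0.3, -5.37]
[5.96, -1.06, -0.3, -5.37]
[6.04, -0.5, -0.3, -5.37]
[6.06, 0.07, -0.3, -5.37]
[6.02, 0.64, -0.3, -5.37]
[5.94, 1.2, -0.3, -5.37]
[5.8, 1.75, -0.3, -5.37]
```

```bash
python3 -m pendant '[-1,4.5,-4.1,-0.3,-5.4,-1,4.8,-3.6,-0.3,-5.4,-1,5.2,-3.2,-0.3,-5.4,-1,5.4,-2.7,-0.3,-5.4,-1,5.7,-2.1,-0.3,-5.4,-1,5.8,-1.6,-0.3,-5.4,-1,6.0,-1.1,-0.3,-5.4,-1,6.0,-0.5,-0.3,-5.4,-1,6.1,0.1,-0.3,-5.4,-1,6.0,0.6,-0.3,-5.4,-1,5.9,1.2,-0.3,-5.4,-1,5.8,1.7,-0.3,-5.4]'; python3 -c "
from h import *
st();plan([0.56,-0.03,0.28],np.radians(78),3)
m=camera_model('wrist');cv2.imwrite('pics/w1.png',get_image('wrist')[:,:,::-1]);st()"
```

```text
t: 1.65
ee_pos: [0.5563, -0.0114, 0.2783]
tcp_rot: [-3.14, 0.002, 1.391]
contact_force: [0.8, -1.4, 0.8]
width: 0.999
t 1.65 p [ 0.5563 -0.0114  0.2783] rpy [-1.7991e+02  1.2000e-01  7.9730e+01] F [ 0.78 -1.37  0.79] T [-0.04 -0.   -0.05] w 0.999
[-0.59, 0.23, -0.06, 0.58]
[-0.58, 0.24, -0.06, 0.58]
[-0.58, 0.24, -0.06, 0.58]
t 1.70 p [ 0.5598 -0.0006  0.279 ] rpy [179.87  -0.47  80.53] F [4.33 7.1  1.54] T [ 0.45 -0.37  0.  ] w 0.997
```

View pics/w1.png

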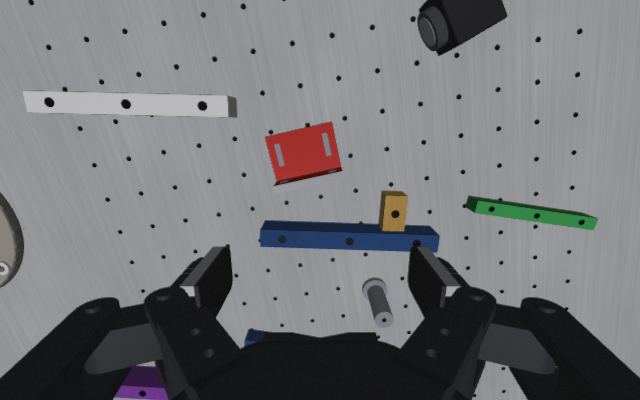

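```bash
python3 -m pendant '[-1,2,0.5,4,1,-1,1.5,0.5,3,1,-1,0,0,0,0,-1,0,0,0,0]'; python3 -c "
from h import *
st()
m=camera_model('wrist');im=get_image('wrist')[:,:,::-1];cv2.imwrite('pics/w2.png',im);st()
import pickle;pickle.dump(m,open('w2.pkl','wb'))
cv2.imwrite('pics/w2c.png',cv2.resize(im[80:300,200:500],None,fx=2.6,fy=2.6,interpolation=cv2.INTER_CUBIC))"
```

```text
t: 2.2
ee_pos: [0.5772, 0.0353, 0.2084]
tcp_rot: [3.139, -0.009, 1.374]
contact_force: [-0.3, 0.5, 0.3]
width: 1.002
t 2.20 p [0.5772 0.0353 0.2084] rpy [179.84  -0.51  78.7 ] F [-0.3   0.46  0.32] T [-0.01  0.05 -0.01] w 1.002
t 2.25 p [0.5771 0.0352 0.2085] rpy [179.83  -0.51  78.68] F [-0.94  0.26  0.6 ] T [-0.   -0.01  0.03] w 0.999
```

View pics/w2.png

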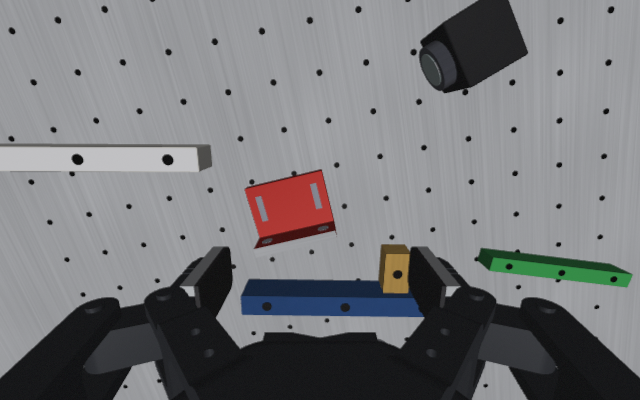

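View pics/w2c.png

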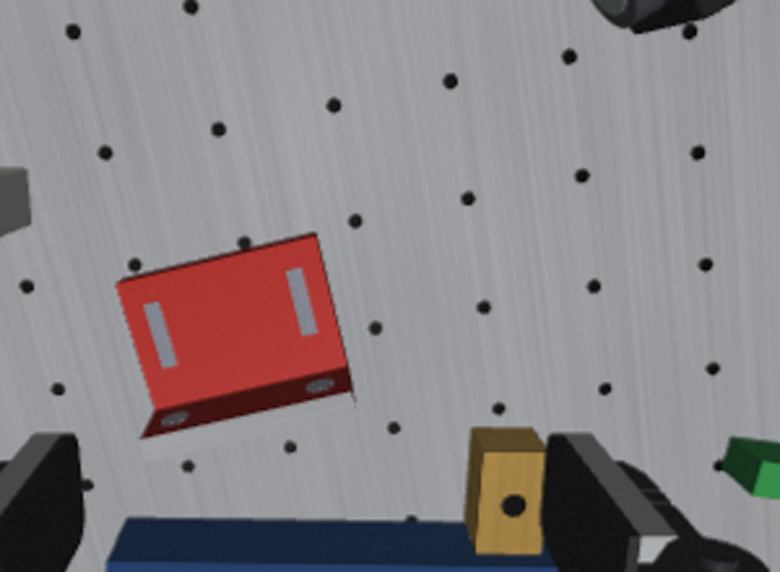

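```bash
cat >> h.py <<'E'
def masks(im):
    hsv=cv2.cvtColor(im,cv2.COLOR_BGR2HSV).astype(int);H,S,V=hsv[...,0],hsv[...,1],hsv[...,2]
    red=((H<8)|(H>172))&(S>120)
    blue=(abs(H-110)<15)&(S>110); br=(abs(H-20)<10)&(S>80)
    return red,blue,br,V
def big(m):
    c=max(cv2.findContours(m.astype(np.uint8),cv2.RETR_EXTERNAL,cv2.CHAIN_APPROX_NONE)[0],key=cv2.contourArea);return c
def edge(P):
    "line fit -> point,dir,heading deg"
    vx,vy,x,y=cv2.fitLine(P[:,:2].astype(np.float32),cv2.DIST_HUBER,0,1e-4,1e-4).ravel()
    if vx<0: vx,vy=-vx,-vy
    return np.array([x,y]),np.array([vx,vy]),np.degrees(np.arctan2(vy,vx))
E
python3 - <<'E'
from h import *
import pickle;m=pickle.load(open('w2.pkl','rb'));im=cv2.imread('pics/w2.png')
red,blue,br,V=masks(im)
for nm,mk in (('red',red),('blue',blue),('br',br)):
    v=V[mk&(np.arange(640)[None]>235)&(np.arange(640)[None]<412)&(np.arange(400)[:,None]>150)]; print(nm,np.percentile(v,[5,20,40,60,80,95]))
foot=red&(V>150)
q=cv2.approxPolyDP(big(foot),5,True)[:,0];print('foot',q.tolist(),np.round(ray('w',q,.012,m)[:,:2],4).tolist())
# bottom boundary of foot per column
cols=np.arange(264,328);low=np.array([np.where(foot[:,c])[0].max()+.5 for c in cols])
pt,d,h=edge(ray('w',np.c_[cols,low],.012,m));print('corner line',pt,h)
cols=np.arange(250,375);
b=blue&(np.arange(400)[:,None]>270)
up=np.array([np.where(b[:,c])[0].min()-.5 for c in cols]);
pf,df,hf=edge(ray('w',np.c_[cols,up],0,m));print('fence base line',pf,hf)
lit=b&(V>105)
up2=np.array([np.where(lit[:,c])[0].min()-.5 for c in cols]);pf2,df2,hf2=edge(ray('w',np.c_[cols,up2],.04,m));print('fence top line',pf2,hf2)
lb=br&(V>140);q=cv2.approxPolyDP(big(lb),2,True)[:,0];print('stop top',q.tolist(),np.round(ray('w',q,.03,m)[:,:2],4).tolist())
E
```

```text
red [ 65. 164. 172. 173. 175. 176.]
blue [ 56.  58.  60. 107. 109. 111.]
br [ 72.  87. 150. 159. 162. 165.]
foot [[320, 171], [245, 189], [260, 236], [332, 220]] [[0.5804, 0.0482], [0.4932, 0.0448], [0.4958, -0.0137], [0.5828, -0.0109]]
corner line [ 0.53878033 -0.01280765] 2.2400544
fence base line [ 0.5424369  -0.08948404] -12.197863
fence top line [ 0.5458518  -0.08934074] -11.782923
stop top [[387, 254], [383, 291], [406, 292], [408, 254]] [[0.6368, -0.0571], [0.6256, -0.1031], [0.652, -0.1098], [0.6602, -0.0618]]
```

```bash
python3 -c "
from h import *
plan([.5385,.010,.10],np.radians(92.2),3)"
```

```text
[-1.08, -1.1, 3.62, -4.51]
[-0.99, -1.18, 3.62, -4.51]
[-0.89, -1.25, 3.62, -4.51]
```

```bash
python3 -m pendant '[0.2,-1.1,-1.1,3.6,-4.5,0.2,-1.0,-1.2,3.6,-4.5,0.2,-0.9,-1.2,3.6,-4.5,0.2,0,0,0,0,0.2,0,0,0,0]'; python3 -c "
from h import *
st();plan([.5385,.010,.10],np.radians(92.2),1)
im=get_image('wrist')[:,:,::-1];cv2.imwrite('pics/w3.png',im)"
```

```text
t: 2.88
ee_pos: [0.5448, 0.0048, 0.1062]
tcp_rot: [3.121, -0.004, 1.606]
contact_force: [0.0, 0.8, -0.1]
width: 0.399
t 2.88 p [0.5448 0.0048 0.1062] rpy [178.79  -0.24  92.04] F [ 0.01  0.84 -0.07] T [ 0.01 -0.   -0.02] w 0.399
[0.54, -0.61, 0.62, -0.16]
```

View pics/w3.png

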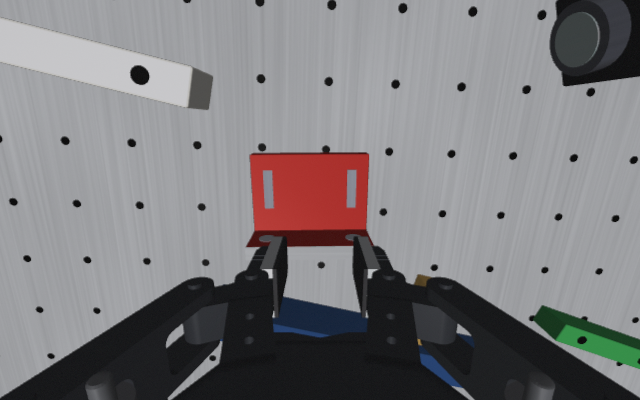

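```bash
python3 -m pendant '[0.2,0.8,-0.3,2.5,0,0.2,0.3,-0.3,2.0,0,0.2,0,0,1.0,0,0.2,0,0,0,0]'; python3 -c "
from h import *
st();plan([.5385,.012,.036],np.radians(92.2),1)
im=get_image('wrist')[:,:,::-1];cv2.imwrite('pics/w4.png',im)"
```

```text
t: 3.42
ee_pos: [0.5474, 0.0171, 0.0571]
tcp_rot: [3.106, -0.003, 1.604]
contact_force: [-0.6, 0.0, 0.1]
width: 0.398
t 3.42 p [0.5474 0.0171 0.0571] rpy [177.94  -0.2   91.89] F [-0.63  0.01  0.08] T [-0.    0.06 -0.  ] w 0.398
[-0.48, -0.9, 2.11, -0.31]
```

View pics/w4.png

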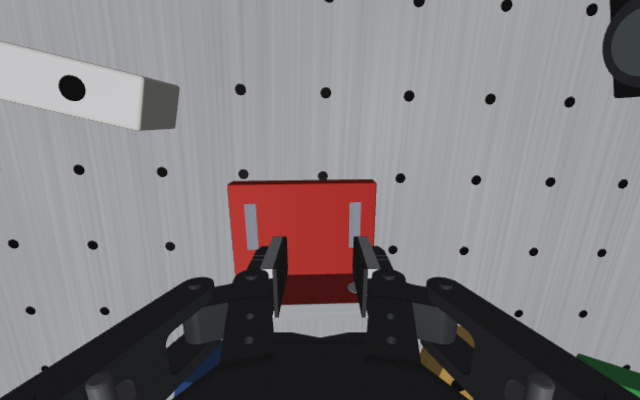

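```bash
python3 -m pendant '[0.2,0,0,0,0,0.2,0,0,0,0,0.2,0,0,0,0]'; python3 -c "
from h import *
st()"; python3 -m pendant '[0.2,0,-0.6,0,0,0.2,0,-0.6,0,0]'; python3 -c "
from h import *
st()"
```

```text
t: 3.85
ee_pos: [0.5496, 0.017, 0.0596]
tcp_rot: [3.101, -0.003, 1.603]
contact_force: [-0.0, -0.5, -0.2]
width: 0.394
t 3.85 p [0.5496 0.017  0.0596] rpy [177.67  -0.19  91.84] F [-0.04 -0.47 -0.22] T [-0.01  0.04 -0.01] w 0.394
t: 4.1
ee_pos: [0.5371, 0.0166, 0.0592]
tcp_rot: [3.101, -0.003, 1.603]
contact_force: [0.1, 0.3, -0.0]
width: 0.401
t 4.10 p [0.5371 0.0166 0.0592] rpy [177.66  -0.19  91.82] F [ 0.14  0.26 -0.01] T [-0.02  0.09  0.01] w 0.401
```

```bash
python3 -m pendant '[0.2,0,0,0.5,0,0.2,0,0,0.5,0,0.2,0,0,0.5,0,0.2,0,0,0.4,0,0.2,-0.1,0,0.2,0]'; python3 -c "
from h import *
st()"
```

```text
t: 4.72
ee_pos: [0.5372, 0.0156, 0.0363]
tcp_rot: [3.102, -0.003, 1.603]
contact_force: [-0.1, -0.3, -0.6]
width: 0.402
t 4.72 p [0.5372 0.0156 0.0363] rpy [177.72  -0.19  91.83] F [-0.11 -0.35 -0.56] T [-0.02 -0.02 -0.06] w 0.402
```

```bash
python3 -m pendant '[0.2,-0.7,0,0,0,0.2,-0.5,0,0,0,0.2,-0.4,0,0,0,0.2,-0.4,0,0,0]'; python3 -c "
from h import *
st();im=get_image('wrist')[:,:,::-1];cv2.imwrite('pics/w5.png',im)"
```

```text
t: 5.22
ee_pos: [0.5381, -0.0055, 0.0363]
tcp_rot: [3.101, -0.004, 1.603]
contact_force: [0.4, 2.4, -0.9]
width: 0.399
t 5.22 p [ 0.5381 -0.0055  0.0363] rpy [177.69  -0.22  91.83] F [ 0.37  2.39 -0.88] T [0.26 0.06 0.03] w 0.399
```

View pics/w5.png

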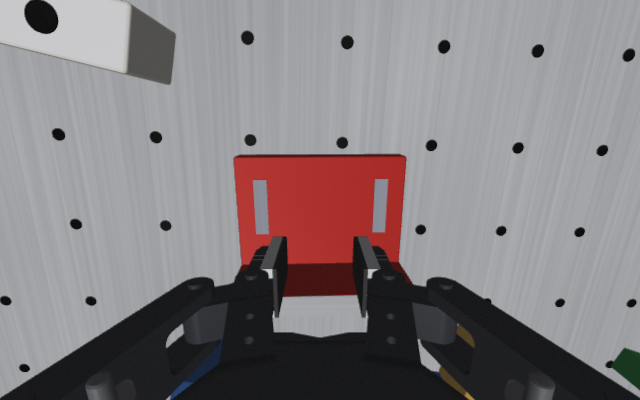

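```bash
python3 -m pendant '[0.2,-0.4,0,0,1,0.2,-0.4,0,0,1.3,0.2,-0.4,0,0,1.3,0.2,-0.4,0,0,1.3,0.2,-0.4,0,0,1.3,0.2,-0.4,0,0,1.3,0.2,-0.4,0,0,1.3,0.2,-0.4,0,0,1.3]'; python3 -c "
from h import *
st();im=get_image('wrist')[:,:,::-1];cv2.imwrite('pics/w6.png',im)
cv2.imwrite('pics/t6.png',cv2.resize(get_image('top')[130:240,290:400,::-1],None,fx=5,fy=5))"
```

```text
t: 6.28
ee_pos: [0.5377, -0.0383, 0.0368]
tcp_rot: [3.1, -0.013, 1.415]
contact_force: [-0.4, 2.9, 2.3]
width: 0.403
t 6.28 p [ 0.5377 -0.0383  0.0368] rpy [177.64  -0.75  81.1 ] F [-0.41  2.91  2.26] T [ 0.62 -0.07  0.12] w 0.403
```

View pics/w6.png

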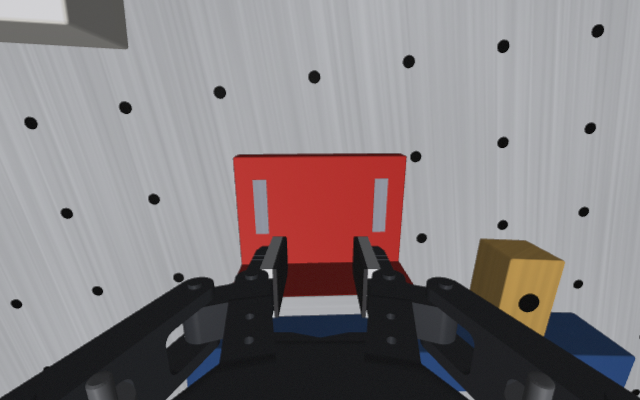

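View pics/t6.png

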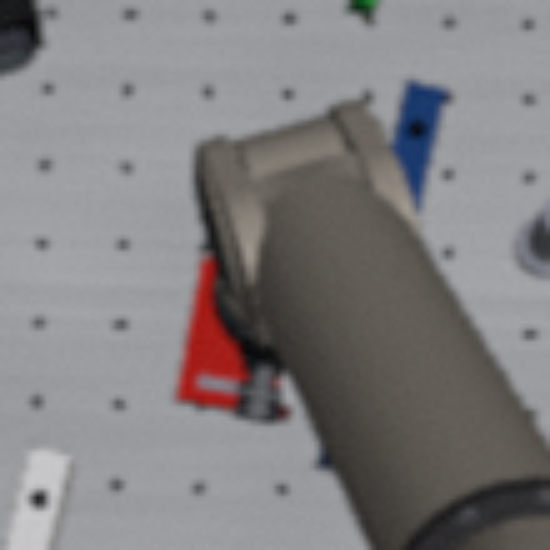

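```bash
python3 -m pendant '[0.2,-0.4,0,0,1,0.2,-0.4,0,0,1,0.2,-0.4,0,0,0.9,0.2,-0.4,0,0,0,0.2,-0.3,0,0,0]'; python3 -c "
from h import *
st()"; python3 -m pendant '[0.2,-0.3,0,0,0,0.2,-0.3,0,0,0]';python3 -c "
from h import *
st();im=get_image('wrist')[:,:,::-1];cv2.imwrite('pics/w7.png',im)"
```

```text
t: 7.0
ee_pos: [0.5343, -0.0578, 0.0368]
tcp_rot: [3.101, -0.016, 1.362]
contact_force: [0.6, 3.3, 2.2]
width: 0.402
t 7.00 p [ 0.5343 -0.0578  0.0368] rpy [177.65  -0.91  78.02] F [0.58 3.3  2.2 ] T [ 0.74  0.   -0.02] w 0.402
t: 7.25
ee_pos: [0.5332, -0.0632, 0.0368]
tcp_rot: [3.1, -0.017, 1.362]
contact_force: [0.2, 3.5, -2.2]
width: 0.399
t 7.25 p [ 0.5332 -0.0632  0.0368] rpy [177.64  -0.99  78.03] F [ 0.2   3.54 -2.18] T [ 0.69 -0.27 -0.06] w 0.399
```

View pics/w7.png

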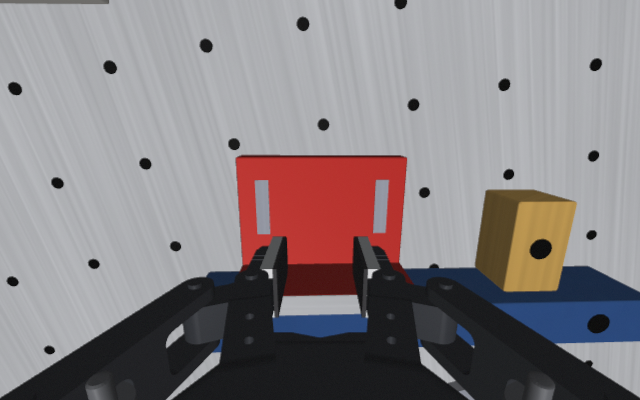

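```bash
python3 -m pendant '[0.2,-0.2,0,0,0,0.2,-0.2,0,0,0]'; python3 -c "
from h import *
st()"; python3 -m pendant '[0.2,-0.2,0,0,0,0.2,-0.2,0,0,0]';python3 -c "
from h import *
st()"
```

```text
t: 7.55
ee_pos: [0.5332, -0.0632, 0.0368]
tcp_rot: [3.099, -0.023, 1.363]
contact_force: [0.8, 7.2, 1.5]
width: 0.403
t 7.55 p [ 0.5332 -0.0632  0.0368] rpy [177.58  -1.33  78.07] F [0.77 7.22 1.52] T [ 1.43 -0.11 -0.11] w 0.403
t: 7.8
ee_pos: [0.5332, -0.0631, 0.0369]
tcp_rot: [3.098, -0.029, 1.364]
contact_force: [0.7, 6.5, 1.3]
width: 0.398
t 7.80 p [ 0.5332 -0.0631  0.0369] rpy [177.53  -1.64  78.18] F [0.73 6.55 1.3 ] T [ 1.39 -0.21 -0.14] w 0.398
```

```bash
python3 -m pendant '[0.2,0.5,0,-0.3,0,0.2,0.5,0,-1,0,0.2,0.2,0,-2.5,0,1,0,0,-2.5,0,1,0,0,-1,0,1,0,0,0,0]'; python3 -c "
from h import *
st();plan([.4554,-.0457,.09],np.radians(78),3);im=get_image('wrist')[:,:,::-1];cv2.imwrite('pics/w8.png',im)"
```

```text
t: 8.55
ee_pos: [0.5297, -0.0572, 0.1125]
tcp_rot: [3.103, -0.021, 1.362]
contact_force: [0.1, -0.4, -0.8]
width: 0.0
t 8.55 p [ 0.5297 -0.0572  0.1125] rpy [177.77  -1.18  78.03] F [ 0.12 -0.39 -0.84] T [ 0.01  0.04 -0.01] w 0.000
[-0.14, -2.5, 0.75, 0.01]
[-0.14, -2.5, 0.75, 0.01]
[-0.14, -2.5, 0.75, 0.01]
```

View pics/w8.png

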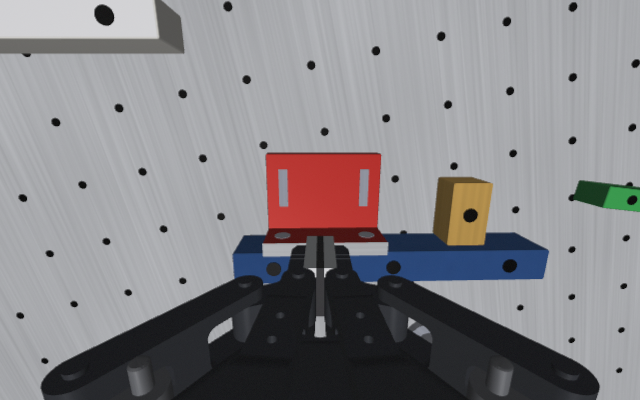

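```bash
python3 - <<'E'
from h import *
m=camera_model('wrist');im=cv2.imread('pics/w8.png')
red,blue,br,V=masks(im)
foot=red&(V>150); c=big(foot);q=cv2.approxPolyDP(c,4,True)[:,0];print(q.tolist(),np.round(ray('w',q,.012,m)[:,:2],4).tolist())
f=np.array([np.cos(np.radians(-12)),np.sin(np.radians(-12))]);nn=np.array([-f[1],f[0]])
def sn(P): return np.round(np.c_[P[:,:2]@f,P[:,:2]@nn],4).tolist()
cols=np.r_[270:296,344:376];low=np.array([np.where(foot[:,k])[0].max()+.5 for k in cols]);p,d,h=edge(ray('w',np.c_[cols,low],.012,m));print('corner line',sn(p[None]),h)
print('foot sn',sn(ray('w',q,.012,m)))
b=blue;cols=np.arange(405,430);up=np.array([np.where(b[200:,k])[0].min()+199.5 for k in cols]);p,d,h=edge(ray('w',np.c_[cols,up],0,m));print('fence base',sn(p[None]),h)
cols=np.r_[395:430,500:540];lit=blue&(V>95);up=np.array([np.where(lit[200:,k])[0].min()+199.5 for k in cols]);p,d,h=edge(ray('w',np.c_[cols,up],.04,m));print('fence top',sn(p[None]),h)
lb=br&(V>135);q=cv2.approxPolyDP(big(lb),2,True)[:,0];print('stop',q.tolist(),sn(ray('w',q,.03,m)))
q=cv2.approxPolyDP(big(br),2,True)[:,0];print('stop all',q.tolist(),sn(ray('w',q,.0,m)))
E
```

```text
[[266, 155], [269, 227], [376, 226], [380, 155]] [[0.5014, -0.0075], [0.489, -0.0647], [0.5753, -0.0834], [0.5879, -0.0263]]
corner line [[0.5378, 0.0378]] -12.056852
foot sn [[0.492, 0.0969], [0.4918, 0.0384], [0.5801, 0.038], [0.5805, 0.0965]]
fence base [[0.6214, 0.0263]] -12.85731
fence top [[0.676, 0.0275]] -12.036351
stop [[455, 183], [447, 243], [482, 244], [492, 184]] [[0.6335, 0.0774], [0.6326, 0.0295], [0.6608, 0.0282], [0.6618, 0.0764]]
stop all [[439, 178], [434, 233], [450, 245], [483, 244], [492, 184], [474, 178]] [[0.6345, 0.0758], [0.635, 0.0266], [0.6507, 0.0149], [0.6808, 0.0154], [0.6811, 0.0703], [0.6647, 0.0756]]
```

```bash
python3 -m pendant '[1,0,-2.4,0.5,0,1,0,-2.4,0.5,0,1,-0.1,-2.0,0.5,0,1,0,-0.5,1.5,0,1,0,0,1,0]'; python3 -c "
from h import *
st();plan([.4615,-.0442,.021],np.radians(78),3)"
```

```text
t: 9.22
ee_pos: [0.4544, -0.0428, 0.0643]
tcp_rot: [3.11, -0.02, 1.361]
contact_force: [-0.1, 0.3, 0.2]
width: 0.001
t 9.22 p [ 0.4544 -0.0428  0.0643] rpy [178.21  -1.12  77.98] F [-0.11  0.35  0.17] T [-0.03 -0.01  0.01] w 0.001
[0.0, 0.24, 1.44, -0.01]
[0.0, 0.24, 1.44, -0.01]
[0.0, 0.24, 1.44, -0.01]
```

```bash
python3 -m pendant '[1,0,0,0.9,0,1,0,0,0.9,0,1,0,0,0.8,0,1,0,0,0.5,0,1,0,0,0.3,0,1,0,0,0.2,0]'; python3 -c "
from h import *
st();im=get_image('wrist')[:,:,::-1];cv2.imwrite('pics/w9.png',im)"
```

```text
t: 9.98
ee_pos: [0.4566, -0.0422, 0.0251]
tcp_rot: [3.111, -0.02, 1.361]
contact_force: [-0.0, 0.8, 0.4]
width: 0.002
t 9.97 p [ 0.4566 -0.0422  0.0251] rpy [178.27  -1.16  77.97] F [-0.02  0.81  0.39] T [-0.01  0.04 -0.04] w 0.002
```

View pics/w9.png

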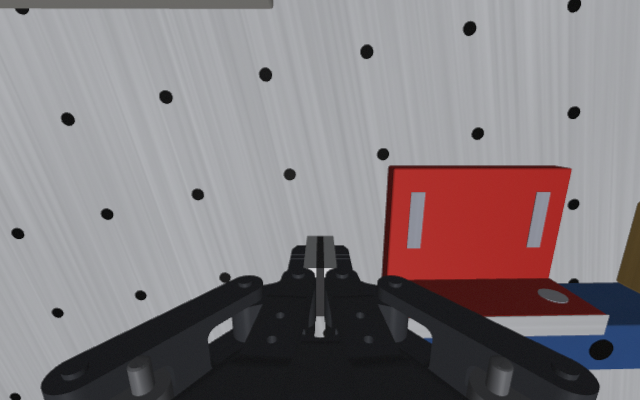

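```bash
python3 -m pendant '[1,0,0.5,0.4,0,1,0,1,0.2,0,1,0,0.8,0,0,1,0,0.4,0,0,1,0,0.3,0,0]'; python3 -c "
from h import *
st()"
```

```text
t: 10.65
ee_pos: [0.4873, -0.0487, 0.0197]
tcp_rot: [3.114, -0.02, 1.36]
contact_force: [-3.4, 1.6, 3.1]
width: -0.0
t 10.65 p [ 0.4873 -0.0487  0.0197] rpy [178.39  -1.13  77.95] F [-3.35  1.56  3.11] T [0.26 0.9  0.02] w -0.000
```

```bash
python3 -m pendant '[1,0,0.4,0,0,1,0,0.4,0,0,1,0,0.4,0,0,1,0,0.4,0,0]'; python3 -c "
from h import *
st();im=get_image('wrist')[:,:,::-1];cv2.imwrite('pics/w10.png',im)"
```

```text
t: 11.15
ee_pos: [0.5019, -0.052, 0.0196]
tcp_rot: [3.117, -0.019, 1.361]
contact_force: [-1.2, 0.9, -0.5]
width: -0.002
t 11.15 p [ 0.5019 -0.052   0.0196] rpy [178.57  -1.08  77.99] F [-1.23  0.9  -0.53] T [0.1  0.3  0.02] w -0.002
```

View pics/w10.png

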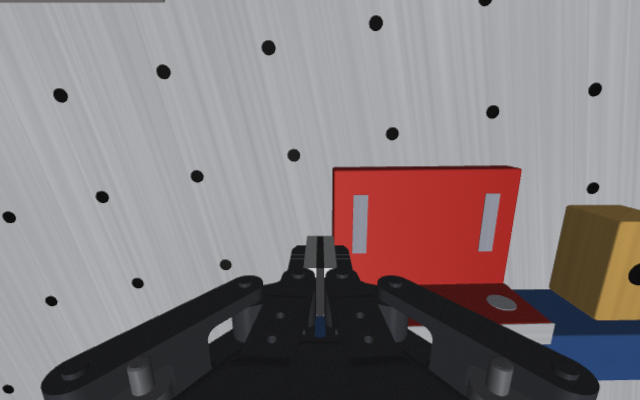

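```bash
python3 -m pendant '[1,0,0.4,0,0,1,0,0.4,0,0,1,0,0.4,0,0,1,0,0.4,0,0,1,0,0.4,0,0,1,0,0.4,0,0,1,0,0.3,0,0]'; python3 -c "
from h import *
st()";python3 -m pendant '[1,0,0.25,0,0,1,0,0.2,0,0]'; python3 -c "
from h import *
st();im=get_image('wrist')[:,:,::-1];cv2.imwrite('pics/w11.png',im)"
```

```text
t: 12.08
ee_pos: [0.5316, -0.0585, 0.0203]
tcp_rot: [3.115, -0.02, 1.361]
contact_force: [-0.9, -0.1, -1.2]
width: 0.001
t 12.07 p [ 0.5316 -0.0585  0.0203] rpy [178.45  -1.12  77.95] F [-0.93 -0.12 -1.2 ] T [0.07 0.38 0.  ] w 0.001
t: 12.32
ee_pos: [0.5357, -0.0594, 0.0203]
tcp_rot: [3.116, -0.019, 1.36]
contact_force: [-4.6, 0.7, 3.0]
width: 0.003
t 12.32 p [ 0.5357 -0.0594  0.0203] rpy [178.53  -1.11  77.94] F [-4.6   0.71  2.98] T [ 0.29  0.98 -0.02] w 0.003
```

View pics/w11.png

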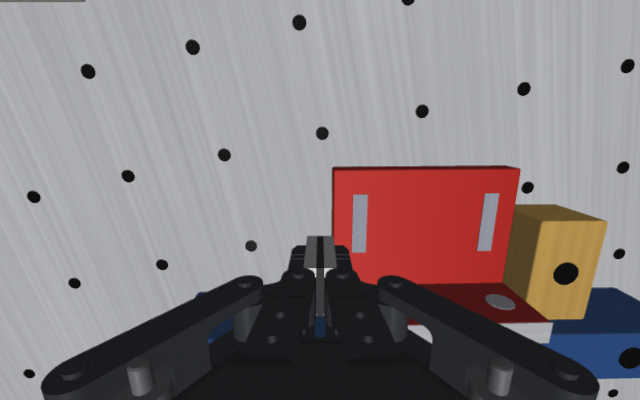

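```bash
python3 -m pendant '[1,0,0.2,0,0]'; python3 -m pendant '[1,0,0.2,0,0,1,0,0.2,0,0]'; python3 -c "
from h import *
st();im=get_image('wrist')[:,:,::-1];cv2.imwrite('pics/w12.png',im)"
```

```text
t: 12.5
ee_pos: [0.5358, -0.0594, 0.0202]
tcp_rot: [3.12, -0.018, 1.36]
contact_force: [-8.3, 2.2, 5.2]
width: 0.001
t: 12.75
ee_pos: [0.5359, -0.0595, 0.02]
tcp_rot: [3.129, -0.016, 1.361]
contact_force: [-6.2, 2.3, 4.6]
width: 0.0
t 12.75 p [ 0.5359 -0.0595  0.02  ] rpy [179.25  -0.93  77.97] F [-6.18  2.35  4.58] T [0.28 1.33 0.06] w 0.000
```

View pics/w12.png

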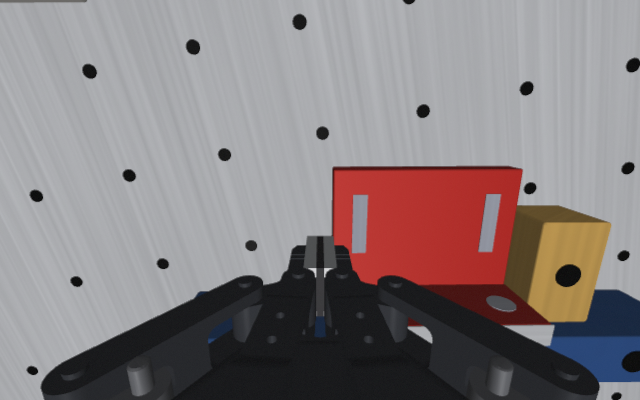

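```bash
python3 -m pendant '[1,0,-0.4,0,0,1,0,-0.5,-0.5,0,1,0,-0.3,-1.5,0,1,0,0,-2.5,0,1,0.3,1.5,-2.5,0,1,0.3,2,-1.5,0,1,0.2,2,-0.5,0,1,0,0.7,0,0,1,0,0.2,0,0]'; python3 -c "
from h import *
st();plan([.5882,-.0657,.1],np.radians(78),2)
m=camera_model('wrist');im=get_image('wrist')[:,:,::-1];cv2.imwrite('pics/w13.png',im)
import pickle;pickle.dump(m,open('w13.pkl','wb'))"
```

```text
t: 13.92
ee_pos: [0.5921, -0.0646, 0.1228]
tcp_rot: [3.112, -0.017, 1.361]
contact_force: [-0.9, 0.4, -1.1]
width: -0.002
t 13.93 p [ 0.5921 -0.0646  0.1228] rpy [178.31  -0.99  77.99] F [-0.93  0.36 -1.07] T [-0.01  0.04 -0.02] w -0.002
[-0.09, -0.18, 1.14, -0.01]
[-0.09, -0.18, 1.14, -0.01]
```

View pics/w13.png

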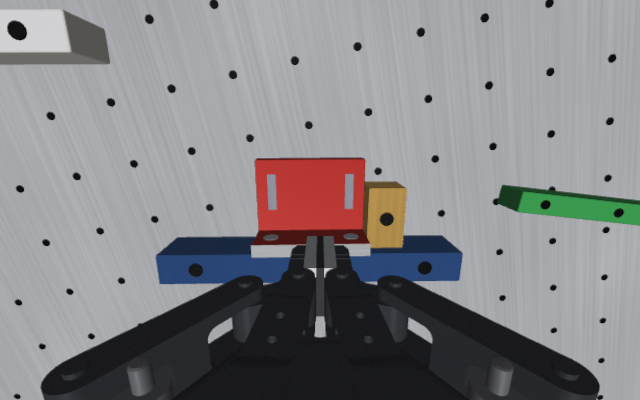

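```bash
cat >> h.py <<'E'
f=np.array([np.cos(np.radians(-12)),np.sin(np.radians(-12))]);nn=np.array([-f[1],f[0]])
def sn(P): P=np.atleast_2d(P);return np.round(np.c_[P[:,:2]@f,P[:,:2]@nn],4).tolist()
E
python3 - <<'E'
from h import *
import pickle;m=pickle.load(open('w13.pkl','rb'));im=cv2.imread('pics/w13.png')
red,blue,br,V=masks(im)
foot=red&(V>150);q=cv2.approxPolyDP(big(foot),4,True)[:,0];print('foot',q.tolist(),sn(ray('w',q,.012,m)))
cols=np.r_[262:296,346:360];low=np.array([np.where(foot[:,k])[0].max()+.5 for k in cols]);p,d,h=edge(ray('w',np.c_[cols,low],.012,m));print('corner',sn(p),h)
cols=np.r_[175:245,410:455];lit=blue&(V>95);up=np.array([np.where(lit[230:,k])[0].min()+229.5 for k in cols]);p,d,h=edge(ray('w',np.c_[cols,up],.04,m));print('fence top',sn(p),h)
lb=br&(V>135);q=cv2.approxPolyDP(big(lb),2,True)[:,0];print('stop',q.tolist(),sn(ray('w',q,.03,m)))
E
```

```text
foot [[255, 161], [259, 229], [361, 228], [364, 160]] [[0.5433, 0.0965], [0.5434, 0.0381], [0.6315, 0.038], [0.632, 0.0969]]
corner [[0.5788, 0.0375]] -11.906582
fence top [[0.5777, 0.0275]] -12.290018
stop [[370, 188], [367, 237], [371, 247], [401, 246], [406, 189]] [[0.6342, 0.0773], [0.6334, 0.0368], [0.6371, 0.028], [0.6618, 0.0285], [0.6624, 0.0763]]
```

```bash
python3 -m pendant '[1,-0.2,-0.4,1.5,0,1,0,-0.2,2,0,1,0,0,2,0,1,0,0,1.2,0,1,0,0,0.6,0,1,0,0,0.3,0,1,0,0,0.2,0]'; python3 -c "
from h import *
st();p,_,_=pose();print(sn(p))
im=get_image('wrist')[:,:,::-1];cv2.imwrite('pics/w14.png',im)"
```

```text
t: 14.85
ee_pos: [0.5819, -0.0647, 0.0375]
tcp_rot: [3.12, -0.015, 1.362]
contact_force: [-0.2, 0.4, 0.5]
width: 0.002
t 14.85 p [ 0.5819 -0.0647  0.0375] rpy [178.76  -0.89  78.02] F [-0.21  0.36  0.5 ] T [0.01 0.   0.05] w 0.002
[[0.5826, 0.0577]]
```

View pics/w14.png

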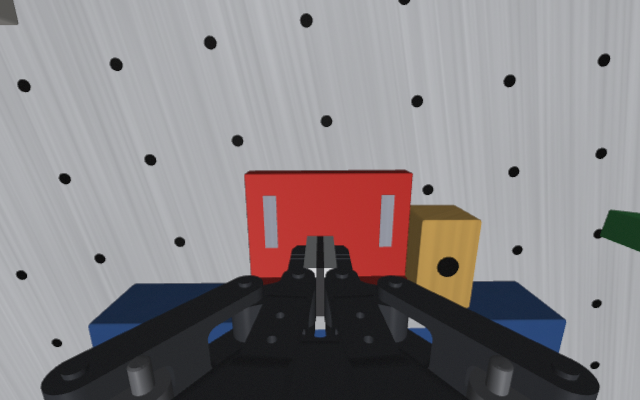

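```bash
python3 -m pendant '[1,-0.3,0.3,0.3,0,1,-0.2,0.15,0.3,0,1,-0.1,0,0.1,0,1,0,0,0,0]'; python3 -c "
from h import *
st();p,_,_=pose();print(sn(p))"
```

```text
t: 15.4
ee_pos: [0.5864, -0.0723, 0.0309]
tcp_rot: [3.118, -0.015, 1.361]
contact_force: [-0.5, 0.9, -0.0]
width: 0.004
t 15.40 p [ 0.5864 -0.0723  0.0309] rpy [178.64  -0.88  77.99] F [-0.45  0.86 -0.01] T [ 0.    0.08 -0.01] w 0.004
[[0.5886, 0.0512]]
```

```bash
python3 -m pendant '[1,0,0,0.2,0,1,-0.05,0,0.15,0,1,0,0,0.05,0]'; python3 -c "
from h import *
st();p,_,_=pose();print(sn(p))";  python3 -m pendant '[1,-0.1,0,0.1,0,1,-0.1,0,0.1,0]'; python3 -c "
from h import *
st();p,_,o=pose();print(sn(p),sn(o['contact_force']))"
```

```text
t: 15.78
ee_pos: [0.5864, -0.0726, 0.0268]
tcp_rot: [3.118, -0.016, 1.361]
contact_force: [0.8, -0.2, 0.5]
width: -0.001
t 15.78 p [ 0.5864 -0.0726  0.0268] rpy [178.63  -0.89  78.01] F [ 0.8  -0.22  0.52] T [-0.05  0.07  0.  ] w -0.001
[[0.5887, 0.051]]
t: 16.02
ee_pos: [0.5865, -0.0729, 0.0262]
tcp_rot: [3.118, -0.017, 1.362]
contact_force: [-2.5, 1.6, 10.6]
width: 0.0
t 16.02 p [ 0.5865 -0.0729  0.0262] rpy [178.63  -0.97  78.03] F [-2.51  1.64 10.62] T [ 0.39  0.8  -0.01] w 0.000
[[0.5888, 0.0507]] [[-2.7965, 1.0869]]
```

```bash
python3 -m pendant '[1,0,0,-0.08,0,1,-0.15,0,0,0,1,-0.15,0,0,0]'; python3 -c "
from h import *
st();p,_,o=pose();print(sn(p),sn(o['contact_force']))"
```

```text
t: 16.4
ee_pos: [0.5864, -0.0745, 0.0273]
tcp_rot: [3.117, -0.019, 1.363]
contact_force: [-0.5, 4.8, 1.4]
width: 0.001
t 16.40 p [ 0.5864 -0.0745  0.0273] rpy [178.57  -1.08  78.09] F [-0.46  4.79  1.36] T [ 0.67 -0.03  0.06] w 0.001
[[0.5891, 0.049]] [[-1.4464, 4.5918]]
```

```bash
python3 -m pendant '[1,-0.25,0,0.12,0]'; python3 -c "
from h import *
st();p,_,o=pose();print(sn(p),sn(o['contact_force']))";python3 -m pendant '[1,-0.4,0,0.08,0]'; python3 -c "
from h import *
st();p,_,o=pose();print(sn(p),sn(o['contact_force']))"
```

```text
t: 16.52
ee_pos: [0.5866, -0.0746, 0.0265]
tcp_rot: [3.116, -0.022, 1.364]
contact_force: [-0.2, 6.1, 5.1]
width: 0.001
t 16.52 p [ 0.5866 -0.0746  0.0265] rpy [178.51  -1.25  78.16] F [-0.22  6.11  5.13] T [1.23 0.04 0.05] w 0.001
[[0.5893, 0.049]] [[-1.4836, 5.934]]
t: 16.65
ee_pos: [0.5867, -0.0746, 0.0265]
tcp_rot: [3.115, -0.027, 1.366]
contact_force: [-1.3, 9.6, 6.6]
width: -0.0
t 16.65 p [ 0.5867 -0.0746  0.0265] rpy [178.47  -1.53  78.27] F [-1.28  9.61  6.62] T [1.74 0.34 0.08] w -0.000
[[0.5894, 0.049]] [[-3.2486, 9.136]]
```

```bash
python3 -m pendant '[1,-0.65,0,0.09,0]'; python3 -c "
from h import *
st();p,_,o=pose();print(sn(p),sn(o['contact_force']))
im=get_image('wrist')[:,:,::-1];cv2.imwrite('pics/w15.png',im)
st();p,_,o=pose();print(sn(p),sn(o['contact_force']))"
```

```text
t: 16.77
ee_pos: [0.5868, -0.0746, 0.0266]
tcp_rot: [3.114, -0.034, 1.369]
contact_force: [-0.8, 13.9, 7.5]
width: -0.0
t 16.77 p [ 0.5868 -0.0746  0.0266] rpy [178.4   -1.97  78.46] F [-0.77 13.9   7.5 ] T [2.73 0.18 0.06] w -0.000
[[0.5895, 0.049]] [[-3.6444, 13.4343]]
t 16.82 p [ 0.5867 -0.0745  0.0266] rpy [178.4   -1.99  78.46] F [-0.87 12.35  6.85] T [2.3  0.1  0.03] w -0.001
[[0.5894, 0.0491]] [[-3.4223, 11.9032]]
```

View pics/w15.png

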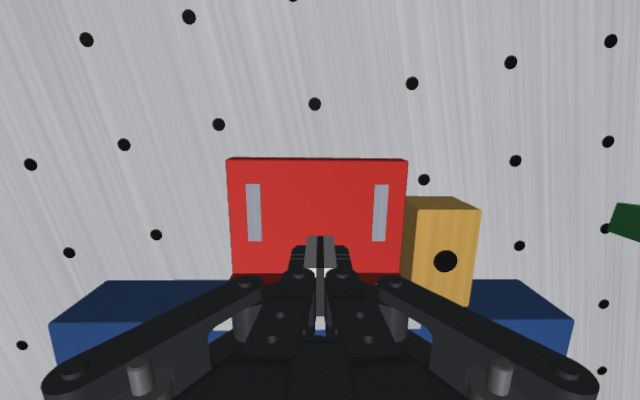

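```bash
python3 -m pendant '[1,-0.8,-0.05,0.1,0]'; cat > hold.py <<'E'
from h import *
for i in range(6):
    p,_,o=pose();print('%.2f'%o['t'],sn(p),sn(o['contact_force']),round(float(o['contact_force'][2]),2),round(float(p[2]),4))
    im=get_image('scene')
st();cv2.imwrite('pics/hold%d.png'%int(o['t']*100),im[:,:,::-1])
E
python3 hold.py
```

```text
t: 16.95
ee_pos: [0.5867, -0.0745, 0.0267]
tcp_rot: [3.111, -0.044, 1.374]
contact_force: [1.2, 14.7, 5.1]
width: 0.003
16.95 [[0.5894, 0.0491]] [[-1.9173, 14.6113]] 5.12 0.0267
17.00 [[0.5894, 0.0492]] [[-3.0467, 13.9011]] 6.27 0.0267
17.05 [[0.5894, 0.0492]] [[-1.6168, 13.2996]] 6.08 0.0267
17.10 [[0.5894, 0.0492]] [[-2.2343, 13.1947]] 6.22 0.0267
17.15 [[0.5894, 0.0492]] [[-3.0363, 13.0541]] 5.39 0.0267
17.20 [[0.5894, 0.0492]] [[-2.6552, 12.7458]] 6.75 0.0267
t 17.25 p [ 0.5867 -0.0744  0.0267] rpy [178.26  -2.52  78.73] F [ 0.4  13.82  6.31] T [ 2.62 -0.06  0.07] w -0.001
```

```bash
python3 -m pendant '[1,-0.95,0,0.13,0.5]'; python3 hold.py
```

```text
t: 17.38
ee_pos: [0.5868, -0.0744, 0.0267]
tcp_rot: [3.11, -0.055, 1.371]
contact_force: [-2.4, 16.9, 11.9]
width: -0.002
17.38 [[0.5895, 0.0492]] [[-5.8521, 16.0114]] 11.87 0.0267
17.43 [[0.5895, 0.0493]] [[-4.5113, 15.908]] 8.13 0.0268
17.48 [[0.5895, 0.0493]] [[-3.7358, 15.379]] 9.0 0.0268
17.52 [[0.5895, 0.0493]] [[-5.0294, 15.0351]] 8.84 0.0268
17.57 [[0.5895, 0.0493]] [[-4.0071, 15.611]] 9.27 0.0268
17.62 [[0.5895, 0.0493]] [[-4.4483, 15.109]] 8.64 0.0268
t 17.68 p [ 0.5868 -0.0743  0.0268] rpy [178.17  -3.13  78.56] F [-0.02 15.74  8.71] T [3.   0.18 0.06] w -0.006
```

```bash
ls pics|grep hold; python3 - <<'E'
from h import *
import glob
im=get_image('wrist')[:,:,::-1];sc=get_image('scene')[:,:,::-1]
cv2.imwrite('pics/w16.png',im);a=cv2.imread('pics/scene0.png')
cv2.imwrite('pics/s16.png',cv2.resize(sc[100:320,180:480],None,fx=2.6,fy=2.6))
for nm,(x,y,w,h) in dict(post=(226,232,24,36),driver=(412,172,26,76),cam=(366,255,46,48)).items():
    print(nm,np.abs(a[y:y+h,x:x+w].astype(int)-sc[y:y+h,x:x+w]).mean())
st()
E
```

```text
hold1720.png
hold1762.png
post 3.7588734567901234
driver 3.989203778677463
cam 3.0782004830917873
t 17.77 p [ 0.5868 -0.0743  0.0268] rpy [178.17  -3.13  78.56] F [-0.43 16.4   8.65] T [3.08 0.2  0.13] w -0.002
```

View pics/w16.png

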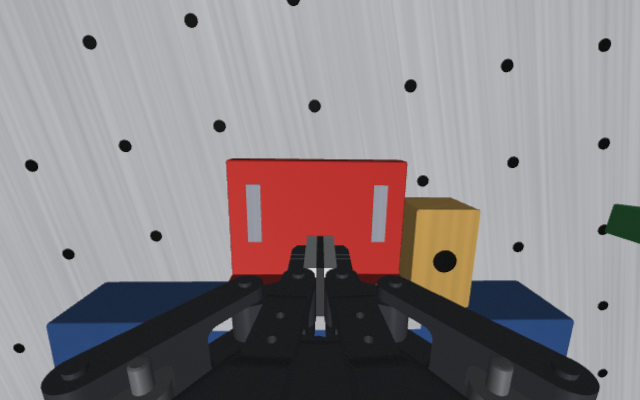

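View pics/s16.png

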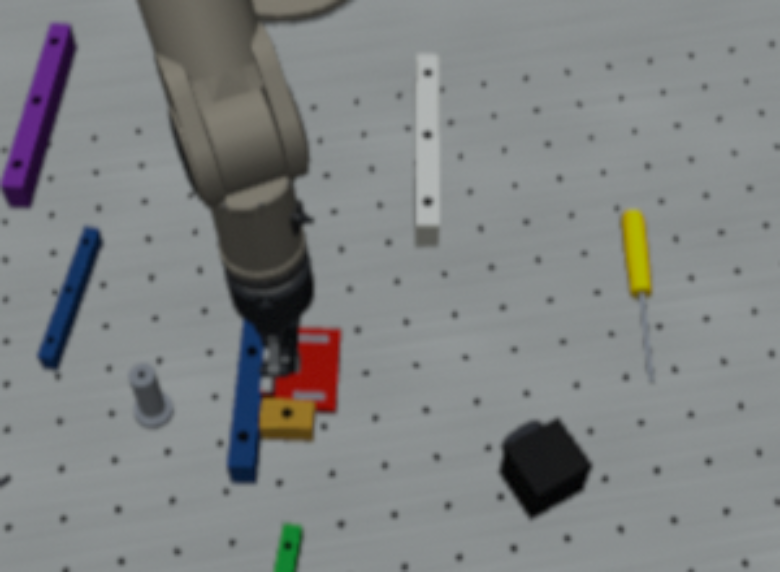

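```bash
python3 -c "
from h import *
st();arm.hand_in()"
```

```text
t 17.77 p [ 0.5868 -0.0743  0.0268] rpy [178.17  -3.13  78.56] F [-0.43 16.4   8.65] T [3.08 0.2  0.13] w -0.002
the job is handed in; nothing more can be done
```

The bracket is in the fixture, and I handed the job in at 17.8 s with the fingertips still pushing in its inside corner. I pushed it by its upright onto the larger blue fence, slid it along the fence against the brass stop, then built up the diagonal push.

**Seating:** after the slide, a picture put the corner line 10.0 mm from the fence face, where 10 mm is nominal. It was parallel within about 0.4°. The bracket's end was within about 2 mm of the stop face, which is the calibration limit, and it stopped firmly there.

**Final push:** it held steady at about 15–16 N towards the fence and 8.6–9 N down. I reached that in several increasing steps at the same spot.

**What was off:**
- About 4 N of the push also goes along the fence, into the stop.
- The tool ended about 3.6° off vertical, because pushing tilted the wrist slightly.
- The down force peaked at about 12 N for a moment as the last push built up.

**Bystanders:** the post, screwdriver and camera show no visible movement in the final scene picture. I did not measure the foot's flatness directly, but the last wrist picture shows no tipping.

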